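Hold a power module home in a sprung test dock

TASK

Take the power module with the blue heat sink from the tray and set it flat in the lane of the test dock, lengthwise and still clear of the brass spring plunger. Then slide it along the lane against the plunger until its front meets the red hard stops, without ramming it, and keep pressing: finish while still holding the module home against the stops. Leave the other two modules in the tray where they are.

Things in the scene. Friction and masses are not known exactly. Their poses are not given: they have to be found in the camera images.
- module_blue: Power module, 0.11-0.23 kg. Beige housing 72 (x) x 50 (y) x 16 mm high, green stripe at its foot; centred on top a blue finned heat sink 34 (x) x 30 (y) x 36 mm high to grip by (52 mm high in all). Origin: centre of the underside, z up. Both ends alike: either may face the plunger. Lies in the tray, in any of three places; its x within 0.5 rad of world x.
- module_gold: The same module with a gold heat sink; stays in the tray. Origin: centre of the underside.
- module_black: The same module with a black heat sink; stays in the tray. Origin: centre of the underside.
- tray: Dark grey fixed tray 150 (x) x 310 (y) x 10 mm high with 4 mm walls and a 4 mm floor, holding the three modules in a row along its y, about 92 mm apart. Origin: centre of its underside.
- dock: Fixed test dock: grey base 210 (x) x 110 (y) x 12 mm; origin centre of underside; x runs up the lane from the entry to the stops, within 0.35 rad of world x. Lane on the base's top (12 mm up): slippery white liner, black rails 12 mm high, 55 mm apart from x = -75 to 50 mm, flared to -98. Module centre at x = -35 mm: 35 mm clear of plunger. Bracket at x = 85 to 97 mm, top 42 mm up.
- stops: Two red hard stops fixed in the dock: 14 x 14 mm blocks 18 mm high, centred 18.5 mm either side of the lane's centre line. Origin: on the lane floor and centre line, in the plane of the stop faces (dock x = +50 mm), which look to the dock's -x. A module home has its centre 36 mm before this plane. Over 80 N on the stops is ramming.
- plunger (a joint): Travel of the brass plunger (m) along the dock's +x: 0 = fully out, 0.014 with a module at the stops (where the plunger could still go on to 0.022). Spring: 3 N to start, 10 N at 14 mm (500 N/m); it pushes the module back if the push is eased. At the stops the push rises steeply; 15 to 25 N in all is a good push.
- plunger_face (a point): Centre of the plunger's round brass face (15 mm across), 9 mm above the lane floor, on the lane's centre line between the stops; moves with the plunger. Fully out it stands 14 mm before the stop faces (dock x = +36 mm).
Things that resemble listed ones, but are neither listed nor needed, are in the scene too. Leave any orange look-alike of the dock alone.

How it is judged (in metres and radians):
On the way:
1. the blue module is down in the lane, lengthwise, with the plunger still out (z of module_blue in the frame of dock between 0.009 and 0.018 m and x of module_blue in the frame of dock between -0.09 and 0.004 m and y of module_blue in the frame of dock between -0.008 and 0.008 m and angle between the x axis of module_blue and the x axis of dock, either way round below 0.2 rad and value of joint plunger below 0.003 m), for 0.1 s.
At the end, for the whole second after the job is handed in: For the last second the fingers hold the blue module flat and straight (0.08 rad) in the lane, at rest, on the stops with over 1 N and on the plunger with over 6 N (pressed over 12 mm), centre at most 38.5 mm from the stop plane; the other modules are within 30 mm of their start (value of joint plunger above 0.012 m and contact force between module_blue and plunger above 6 N and contact force between module_blue and stops above 1 N and contact force between the fingers and module_blue above 2 N and x of module_blue in the frame of stops above -0.0385 m and z of module_blue in the frame of stops between -0.003 and 0.004 m and angle between the x axis of module_blue and the x axis of dock, either way round below 0.08 rad and angle between module_blue's own z axis and vertical below 0.08 rad and linear speed of module_blue below 0.02 m/s and distance of each of module_gold, module_black from where it was at the start of the episode below 0.03 m); the arm keeps its last pose, push and grip.
It fails at once if the module is rammed into the stops (over 80 N) (contact force between module_blue and stops above 80 N).
It fails at once if another module is moved by 30 mm or more (distance of any of module_gold, module_black from where it was at the start of the episode above 0.03 m).
It also fails if it takes over 53 s, if anything falls off the work surface, if the arm or the gripper's body presses on something with over 40 N, if the wrist force passes 120 N, or if a joint passes its speed limit or range.

ROBOT

A 6-joint arm with a two-finger parallel gripper is mounted at the origin on the work surface. World frame = base frame: x ahead of the robot, y to its left, z up, the work surface at z = 0. Lengths are in mm, angles in rad, forces in N, time in s.
With the tool pointing down it reaches from about 300 to 775 mm from the base axis. Payload 14.6 kg.
Tool frame: the origin (TCP) lies midway between the tips of the shut fingers; the grasp point (between the pads) lies 19 mm behind it (manip.hold_point_z is the distance from the TCP to the grasp point, in mm); z points along the fingers, y is the direction in which the jaws open and shut (so a half turn about z gives the same grasp; the last joint's range is limited). The gripper opens to 94 mm and grips with 3 to 60 N. Pads are 16 mm wide; open, the fingers measure 119 mm over their backs; the gripper's body (75 mm by 177 mm) begins 78 mm behind the grasp point.
Start: joints at [1.037, 0.3, 1.521, -0, 1.321, -0.067], TCP at [247.513, 491.148, 205.446] pointing down, gripper open.
Joint ranges: [-3.03, 3.03], [-0.79, 2.21], [0.23, 2.52], [-1.04, 4.18], [0, 3.07], [-2.55, 2.55]. Speed limits (rad/s): [2.22, 2.22, 2.57, 3.14, 3.14, 3.14].

INTERFACE

Orientations are given as [roll, pitch, yaw] about the fixed x, y, z axes, in that order (R = Rz(yaw) Ry(pitch) Rx(roll)).
In Python, from cell import manip gives the robot as it stands.
- The arm moves only by the shell command python3 -m crank 'ROWS' [OPENING] [FORCE]. ROWS is JSON, a list of rows, each an object with "offset": the shift along the world's x, y, z in m, a list of three; "spin": the turn about the world's z in degrees. In form: [{"offset": [dx, dy, dz], "spin": spin}, ...]. A call has exactly 8 rows; each row is the pose to reach, as a shift and turn from the pose measured when the call began; what a row does not reach only later rows make up. A row lasts 1/12 s, in which the tool goes at most 41.7 mm and 7.16 degrees, less where a joint would pass 70% of its speed; a pose out of reach is approached as far as the arm can. A call with a gripper value outside its range is refused whole. OPENING is the opening, from 0 (shut) to 1 (fully open), set as the call begins (- or left out, the last holds). The fingers move at their own pace and stop on an object; FORCE is the grip in N (left out, the last holds). Time passes only in rows, so rows that repeat a pose let the fingers close, or fill a call up. It gives the time, the measured TCP pose, the force and the opening at its end, in the units of the state.
- manip.read_state(): the state, without advancing time (a new reading comes with each control period).
- manip.camera(name): name is "side" or "top" or "wrist"; returns a dict with "pixels" (480x640x3 uint8, red, green, blue), "fx", "fy", "cx", "cy" (pixels), "extrinsics" (4x4, takes a point from world to camera coordinates); the wrist camera has in their place "hand_eye" (4x4, takes a point from camera to tool coordinates, whose origin is the TCP and whose axes are the flange's). Camera axes: x right, y down, z forward; pixel columns grow to the right and rows downward; lengths in mm; the calibration is good to about 2 mm. A picture is of the moment at which its call begins: read the wrist's pose just before it. There is no depth.
- manip.sign_off(): hands the job in, once; it reports no verdict.
Trained networks look in a picture, given as the dict that the camera call returned (one of the last four; its "shot" number tells which), for a name from the list of things; names that differ only in an ending like _2 or _b are one class to them, and where a whole thing is asked for, a point or a joint stands for the part that bears it (a point fixed in the world has none). Each returns a list of dicts, best first, with "conf" (0 to 1); they miss things now and then, are a little off and sometimes report something else, mostly with a low value. They report only what shows in the picture. A call takes as long as a camera call. They do not tell look-alikes from the thing itself.
- manip.search_frame(picture, name): "location" ([x, y, z] in mm, in world coordinates, good to about 4 mm: the middle of the surface that is visible of it).
- manip.masks_of(picture, name): "mask" (480x640 bool, what is visible of it).
The state is a dict: "clock": time; "joints": joint angles; "qd": joint speeds; "effort": joint torques, N m; "eef_pos": TCP position; "eef_rot": TCP orientation; "wrist_force": force on the tool from outside, world axes, zero at the start; "moment": the same for the moment, N m; "finger_gap": finger opening in mm.
Only numpy, scipy, OpenCV 4.12 (cv2) and the standard library are available. Lean on these libraries where they do the work, as an engineer would, in place of code of your own. Each camera call takes 0.05 s, during which the arm holds its last target. There are 200 camera calls.

## Working session

There is one attempt and no reset: what is moved stays moved. The work goes in short steps, Python scripts to look and compute and a shell command to move; the robot and the scene stay as the last step left them, time stands still between calls to the robot, and variables do not carry over. Pictures are saved under pics/ and viewed, about 8 in all and at most 12, crops included, and the job is handed in when it is done.

```bash
mkdir -p pics; ls; python3 - <<'E'
from cell import manip
import cv2, numpy as np
s=manip.read_state(); print({k:np.round(v,3).tolist() for k,v in s.items()}, manip.hold_point_z)
for n in ("top","side"):
    p=manip.camera(n); cv2.imwrite(f"pics/{n}0.png",p["pixels"][:,:,::-1])
    print(n,p["fx"],np.round(p["extrinsics"],3).tolist())
    for t in ("module_blue","module_gold","module_black","dock","stops","plunger_face","tray"):
        for r in manip.search_frame(p,t)[:3]: print(t,round(r["conf"],2),np.round(r["location"],1))
E
```

```text
pics
{'clock': 0.0, 'joints': [1.037, 0.3, 1.522, 0.0, 1.321, -0.067], 'qd': [0.0, -0.001, 0.001, -0.0, -0.002, -0.0], 'effort': [-0.001, -53.18, -35.275, 0.071, 0.024, -0.0], 'eef_pos': [247.372, 490.917, 204.863], 'eef_rot': [-3.14, -0.0, 2.675], 'wrist_force': [0.396, 0.622, 0.368], 'moment': [0.071, 0.016, 0.02], 'finger_gap': 94.212} 18.8
top 525.5909334761454 [[0.024, -1.0, -0.006, 33.415], [-0.998, -0.024, -0.05, 429.265], [0.05, 0.008, -0.999, 1112.924], [0.0, 0.0, 0.0, 1.0]]
module_blue 0.63 [453.1 323.9  18.9]
module_gold 0.73 [504.1 138.1  23.7]
module_gold 0.6 [664.7 -81.5  22.5]
module_black 0.62 [479.5 226.5  21.6]
module_black 0.26 [612.4 -96.8  13.1]
dock 0.96 [ 224.3 -268.    14.1]
stops 0.7 [ 274.6 -257.7   29.8]
stops 0.56 [668.4 -92.5  33.6]
plunger_face 0.52 [668.2 -82.   23. ]
plunger_face 0.45 [ 274.  -244.6   20.3]
tray 0.68 [670.9 -84.4  21.8]
tray 0.59 [483.  234.4   9.8]
side 570.7610097154802 [[0.706, -0.708, -0.019, -246.872], [-0.551, -0.532, -0.643, 299.792], [0.445, 0.464, -0.766, 1042.872], [0.0, 0.0, 0.0, 1.0]]
module_blue 0.95 [441.4 321.6  18.6]
module_black 0.94 [466.6 220.3  19. ]
dock 0.91 [ 217.9 -272.9   10. ]
dock 0.68 [609.2 -95.2  12.5]
stops 0.5 [667.9 -80.4  24.1]
plunger_face 0.53 [ 273.7 -243.1   22.6]
plunger_face 0.46 [663.7 -82.9  23.1]
tray 0.94 [468.7 210.9   1.4]
```

View pics/top0.png

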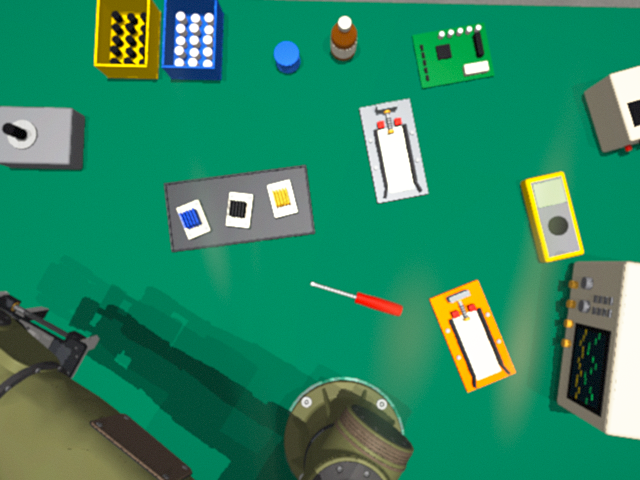

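View pics/side0.png

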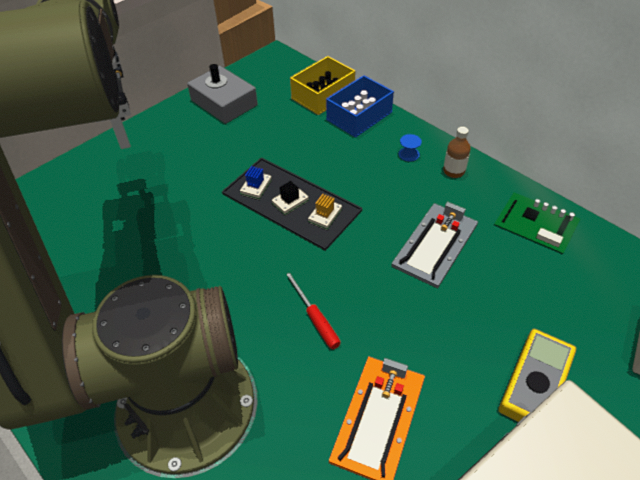

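The target is the blue-finned module at top (193,218), seen in side view at (255,180). The grey dock is at top (395,150), with its red stops and plunger at about (390,122). The orange dock at top (473,335) is the look-alike and I'll leave it alone. The blue cap (287,57) and blue bin aren't modules. Next I'll move over the module for a close wrist view.

```bash
python3 -m crank '[{"offset":[0.02,-0.022,0.01],"spin":6},{"offset":[0.045,-0.044,0.02],"spin":12},{"offset":[0.07,-0.066,0.03],"spin":18},{"offset":[0.095,-0.088,0.04],"spin":25},{"offset":[0.12,-0.11,0.05],"spin":32},{"offset":[0.145,-0.132,0.06],"spin":38},{"offset":[0.17,-0.154,0.06],"spin":44},{"offset":[0.19,-0.17,0.06],"spin":50}]' 0.7
python3 -m crank '[{"offset":[0,0,0],"spin":0},{"offset":[0,0,0],"spin":0},{"offset":[0,0,0],"spin":0},{"offset":[0,0,0],"spin":0},{"offset":[0,0,0],"spin":0},{"offset":[0,0,0],"spin":0},{"offset":[0,0,0],"spin":0},{"offset":[0,0,0],"spin":0}]'
cat > h.py <<'E'
from cell import manip
import cv2, numpy as np
from scipy.spatial.transform import Rotation as R
def view(name):
    "picture plus world->camera matrix"
    s=manip.read_state(); p=manip.camera(name)
    if name=="wrist":
        T=np.eye(4); T[:3,:3]=R.from_euler("xyz",s["eef_rot"]).as_matrix(); T[:3,3]=s["eef_pos"]
        E=np.linalg.inv(T@np.array(p["hand_eye"]))
    else: E=np.array(p["extrinsics"])
    return p,E,s
def ray(p,E,uv,z):
    "pixels -> world points on plane z"
    uv=np.atleast_2d(uv); d=np.c_[(uv[:,0]-p["cx"])/p["fx"],(uv[:,1]-p["cy"])/p["fy"],np.ones(len(uv))]@E[:3,:3]
    o=-E[:3,:3].T@E[:3,3]; return o+d*((z-o[2])/d[:,2])[:,None]
def proj(p,E,X):
    c=np.atleast_2d(X)@E[:3,:3].T+E[:3,3]; return c[:,:2]/c[:,2:]*[p["fx"],p["fy"]]+[p["cx"],p["cy"]]
E
python3 - <<'E'
from h import *
p,E,s=view("wrist"); print(np.round(s["eef_pos"],1),np.round(s["eef_rot"],3),np.round(p["hand_eye"],2).tolist(),p["fx"])
cv2.imwrite("pics/w1.png",p["pixels"][:,:,::-1])
for t in ("module_blue","module_black"):
  for r in manip.search_frame(p,t)[:2]: print(t,round(r["conf"],2),np.round(r["location"],1),proj(p,E,r["location"]))
E
```

```text
clock: 1.47
eef_pos: [439.2, 319.4, 266.2]
eef_rot: [3.142, 0.001, -2.731]
wrist_force: [-0.0, 1.1, 0.6]
finger_gap: 65.6
clock: 2.13
eef_pos: [438.9, 319.7, 266.2]
eef_rot: [-3.142, 0.001, -2.731]
wrist_force: [0.4, -0.0, -0.1]
finger_gap: 65.9
[438.9 319.7 266.2] [-3.142e+00  1.000e-03 -2.731e+00] [[0.0, -0.97, -0.26, 74.21], [1.0, 0.0, 0.0, -0.77], [-0.0, -0.26, 0.97, -179.64], [0.0, 0.0, 0.0, 1.0]] 414.1804318292911
module_blue 0.73 [452.4 327.8  17.9] [[322.60647411 213.05032442]]
module_black 0.84 [473.1 237.9  18.9] [[235.55425465 197.29276955]]
module_black 0.58 [448.6 327.   19.2] [[323.3687206  209.75292765]]
```

View pics/w1.png

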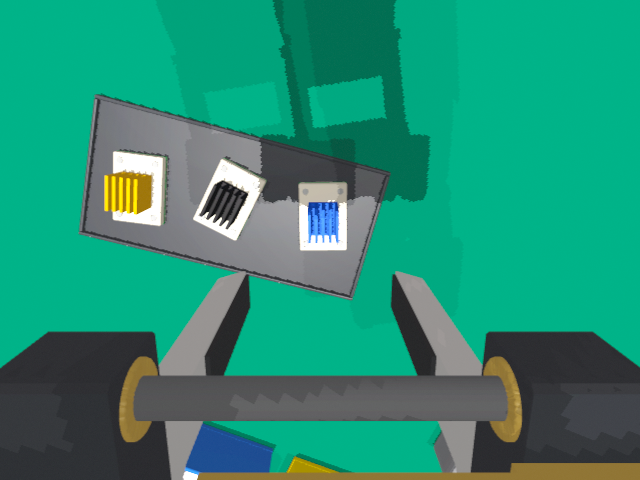

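The wrist view shows blue at (323,215), black at (230,200) and gold at (138,190), matching the side and top views. The blue module is almost square to the tool. I'll fit its pose by matching the projected model's silhouette to the mask, with an enlarged crop to check.

```bash
cat >> h.py <<'E'
from scipy.optimize import minimize
def boxes(kind):
    b={"mod":[(-36,36,-25,25,0,16),(-17,17,-15,15,16,52)],
       "dock":[(-105,105,-55,55,0,12)]}[kind]
    return [np.array([[x,y,z] for x in q[:2] for y in q[2:4] for z in q[4:]],float) for q in b]
def place(B,x,y,a,z): c,s=np.cos(a),np.sin(a); return B@np.array([[c,s,0],[-s,c,0],[0,0,1]])+[x,y,z]
def render(p,E,kind,q,z,sc=4):
    m=np.zeros((480*sc,640*sc),np.uint8)
    for B in boxes(kind):
        h=cv2.convexHull((proj(p,E,place(B,*q,z))*sc).astype(np.float32)); cv2.fillConvexPoly(m,np.round(h).astype(np.int32),1)
    return cv2.resize(m.astype(np.float32),(640,480),interpolation=cv2.INTER_AREA)
def fit(p,E,kind,mask,q0,z):
    f=lambda v:np.abs(render(p,E,kind,(v[0]*10,v[1]*10,v[2]/5),z)-mask).sum()/mask.sum()
    r=minimize(f,[q0[0]/10,q0[1]/10,q0[2]*5],method="Nelder-Mead",options=dict(initial_simplex=np.array([q0[0]/10,q0[1]/10,q0[2]*5])+np.array([[0,0,0],[1,0,0],[0,1,0],[0,0,1]]),xatol=.005,fatol=1e-4))
    return np.array([r.x[0]*10,r.x[1]*10,r.x[2]/5]),r.fun
def outline(img,p,E,kind,q,z,col=(0,0,255)):
    for B in boxes(kind):
        P=np.round(proj(p,E,place(B,*q,z))).astype(int)
        for i in range(8):
            for j in (1,2,4):
                if i^j>i: cv2.line(img,tuple(map(int,P[i])),tuple(map(int,P[i^j])),col,1)
E
python3 - <<'E'
from h import *
for n in ("wrist","side","top"):
    p,E,s=view(n)
    for r in manip.masks_of(p,"module_blue")[:1]:
        m=r["mask"].astype(np.float32); q,f=fit(p,E,"mod",m,(450,325,.41),4); print(n,round(r["conf"],2),m.sum(),np.round(q,3),round(f,3))
        if n=="wrist":
            im=p["pixels"][:,:,::-1].copy(); big=im.copy(); outline(big,p,E,"mod",q,4)
            big=cv2.resize(big[150:280,70:400],None,fx=2.4,fy=2.4,interpolation=cv2.INTER_NEAREST); cv2.imwrite("pics/w2.png",big)
E
```

```text
wrist 0.56 3261.0 [4.56802e+02 3.30424e+02 4.19000e-01] 0.035
side 0.58 672.0 [4.50953e+02 3.25282e+02 4.07000e-01] 0.054
top 0.97 630.0 [4.53743e+02 3.23332e+02 3.57000e-01] 0.4
```

View pics/w2.png

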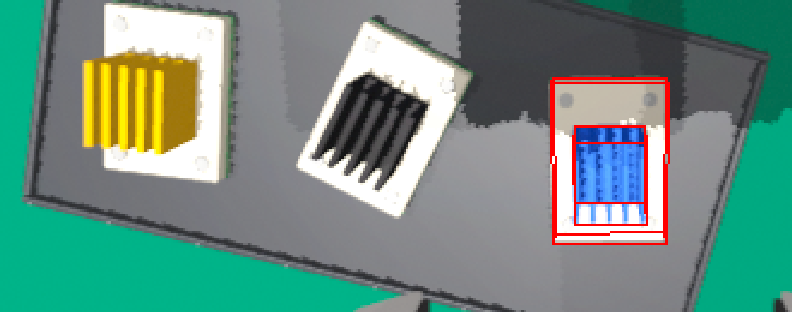

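The fit matches the crop closely: blue at (457,330), yaw 0.42, with gold and black to its left. The side view puts it about 6 mm off, so I'll go lower and look again before grasping.

```bash
python3 -m crank '[{"offset":[0.004,0.002,-0.02],"spin":0},{"offset":[0.008,0.004,-0.05],"spin":0},{"offset":[0.012,0.006,-0.08],"spin":0},{"offset":[0.016,0.008,-0.11],"spin":0},{"offset":[0.017,0.009,-0.14],"spin":0.5},{"offset":[0.017,0.009,-0.156],"spin":0.5},{"offset":[0.017,0.009,-0.156],"spin":0.5},{"offset":[0.017,0.009,-0.156],"spin":0.5}]' 0.6
python3 - <<'E'
from h import *
for n in ("wrist","side","wrist"):
    p,E,s=view(n)
    for r in manip.masks_of(p,"module_blue")[:2]:
        m=r["mask"].astype(np.float32); q,f=fit(p,E,"mod",m,(455,329,.41),4); print(n,round(r["conf"],2),m.sum(),np.round(q,3),round(f,3), np.round(np.mean(np.argwhere(m>0),0)))
print(np.round(s["eef_pos"],1),np.round(s["eef_rot"],3))
E
```

```text
clock: 3.25
eef_pos: [456.1, 328.3, 110.2]
eef_rot: [-3.142, 0.0, -2.723]
wrist_force: [0.3, 1.1, -0.2]
finger_gap: 56.3
wrist 0.8 7765.0 [4.55882e+02 3.29749e+02 4.17000e-01] 0.02 [235. 323.]
side 0.74 135.0 [445.275 335.143   0.969] 5.524 [222. 446.]
side 0.64 639.0 [452.799 327.696   0.494] 0.079 [183. 255.]
wrist 0.88 7738.0 [4.56456e+02 3.30162e+02 4.19000e-01] 0.016 [234. 323.]
[456.8 328.8 111.8] [ 3.141  0.004 -2.723]
```

```bash
python3 -m crank '[{"offset":[0,0.001,-0.015],"spin":0},{"offset":[0,0.001,-0.035],"spin":0},{"offset":[0,0.001,-0.055],"spin":0},{"offset":[0,0.001,-0.07],"spin":0},{"offset":[0,0.001,-0.08],"spin":0},{"offset":[0,0.001,-0.086],"spin":0},{"offset":[0,0.001,-0.086],"spin":0},{"offset":[0,0.001,-0.086],"spin":0}]' 0.6
python3 -m crank '[{"offset":[0,0,0],"spin":0},{"offset":[0,0,0],"spin":0},{"offset":[0,0,0],"spin":0},{"offset":[0,0,0],"spin":0},{"offset":[0,0,0],"spin":0},{"offset":[0,0,0],"spin":0},{"offset":[0,0,0],"spin":0},{"offset":[0,0,0],"spin":0}]' 0 40
```

```text
clock: 4.22
eef_pos: [456.8, 329.8, 26.0]
eef_rot: [3.141, 0.004, -2.723]
wrist_force: [-1.3, 0.8, -0.7]
finger_gap: 56.4
clock: 4.88
eef_pos: [457.0, 330.0, 26.3]
eef_rot: [3.141, 0.004, -2.723]
wrist_force: [-1.4, -0.5, 5.2]
finger_gap: 29.7
```

Gripped, with a 29.7 mm gap on the 30 mm sink. I'll lift, then carry the module to the robot side of the grey dock. On the way I'll turn the wrist half round so its camera looks up the lane.

```bash
python3 -m crank '[{"offset":[0,0,0.015],"spin":0},{"offset":[0,0,0.04],"spin":0},{"offset":[0,0,0.07],"spin":0},{"offset":[0,0,0.10],"spin":0},{"offset":[0,0,0.13],"spin":0},{"offset":[0,0,0.16],"spin":0},{"offset":[0,0,0.19],"spin":0},{"offset":[0,0,0.2],"spin":0}]'
python3 -m crank '[{"offset":[0,-0.01,0],"spin":-6},{"offset":[0,-0.025,0],"spin":-12},{"offset":[0,-0.04,0],"spin":-18},{"offset":[0,-0.055,0],"spin":-24},{"offset":[0,-0.07,0],"spin":-30},{"offset":[0,-0.085,0],"spin":-36},{"offset":[0.01,-0.1,0],"spin":-42},{"offset":[0.01,-0.11,0],"spin":-48}]'
python3 -m crank '[{"offset":[0,-0.01,0],"spin":-6},{"offset":[0,-0.025,0],"spin":-12},{"offset":[0,-0.04,0],"spin":-18},{"offset":[0,-0.055,0],"spin":-24},{"offset":[0,-0.07,0],"spin":-30},{"offset":[0,-0.085,0],"spin":-36},{"offset":[0.01,-0.1,0],"spin":-42},{"offset":[0.01,-0.11,0],"spin":-48}]'
python3 -m crank '[{"offset":[0,-0.01,0],"spin":-6},{"offset":[0,-0.025,0],"spin":-12},{"offset":[0,-0.04,0],"spin":-18},{"offset":[0,-0.055,0],"spin":-24},{"offset":[0,-0.07,0],"spin":-30},{"offset":[0,-0.085,0],"spin":-36},{"offset":[0.01,-0.1,0],"spin":-42},{"offset":[0.01,-0.11,0],"spin":-48}]'
python3 -m crank '[{"offset":[0,-0.01,0],"spin":-6},{"offset":[0,-0.025,0],"spin":-12},{"offset":[0,-0.04,0],"spin":-18},{"offset":[0,-0.055,0],"spin":-24},{"offset":[0,-0.07,0],"spin":-30},{"offset":[0,-0.085,0],"spin":-36},{"offset":[0.01,-0.1,0],"spin":-42},{"offset":[0.01,-0.11,0],"spin":-48}]'
```

```text
clock: 5.55
eef_pos: [457.8, 330.4, 230.4]
eef_rot: [3.141, 0.009, -2.723]
wrist_force: [-0.1, -0.3, -0.7]
finger_gap: 29.4
clock: 6.22
eef_pos: [468.3, 219.1, 229.0]
eef_rot: [-3.141, 0.009, 2.717]
wrist_force: [0.0, -0.7, -1.6]
finger_gap: 29.4
clock: 6.88
eef_pos: [478.7, 107.8, 227.7]
eef_rot: [-3.14, 0.009, 1.873]
wrist_force: [-0.2, -0.3, -2.6]
finger_gap: 29.9
clock: 7.55
eef_pos: [489.1, -3.4, 226.4]
eef_rot: [-3.139, 0.009, 1.03]
wrist_force: [0.7, 0.9, -3.0]
finger_gap: 29.7
clock: 8.22
eef_pos: [499.4, -114.6, 225.0]
eef_rot: [-3.138, 0.011, 0.186]
wrist_force: [1.0, 0.8, -2.3]
finger_gap: 29.8
```

```bash
python3 - <<'E'
from h import *
for n in ("wrist","top","side"):
    p,E,s=view(n)
    if n=="wrist": im=p["pixels"][:,:,::-1].copy(); print(np.round(s["eef_pos"],1),np.round(s["eef_rot"],3))
    for r in manip.masks_of(p,"dock")[:2]:
        m=r["mask"]; print(n,round(r["conf"],2),m.sum(),np.round(np.mean(np.argwhere(m),0)))
    for t in ("stops","plunger_face"):
        for r in manip.search_frame(p,t)[:2]: print(n,t,round(r["conf"],2),np.round(r["location"],1),np.round(proj(p,E,r["location"])))
cv2.imwrite("pics/w3.png",im)
E
```

```text
[ 499.4 -114.6  225. ] [-3.138  0.011  0.186]
wrist 0.92 1230 [446. 369.]
wrist 0.73 22966 [ 92. 323.]
wrist stops 0.78 [663.5 -69.6  26.7] [[303.   2.]]
wrist plunger_face 0.88 [657.1 -82.4  21.3] [[317.  15.]]
top 0.65 2275 [348. 490.]
top 0.61 2788 [131. 387.]
top stops 0.45 [669.  -96.2  34.3] [[395. 123.]]
top plunger_face 0.6 [665.9 -83.4  21.7] [[388. 126.]]
side 0.94 7366 [420. 377.]
side 0.7 3740 [246. 436.]
side stops 0.73 [467.5 220.9  20.7] [[289. 201.]]
side stops 0.47 [ 274.6 -234.3   33.8] [[383. 379.]]
side plunger_face 0.59 [665.  -83.3  24.2] [[446. 222.]]
side plunger_face 0.35 [468.1 244.6  -0.5] [[283. 202.]]
```

View pics/w3.png

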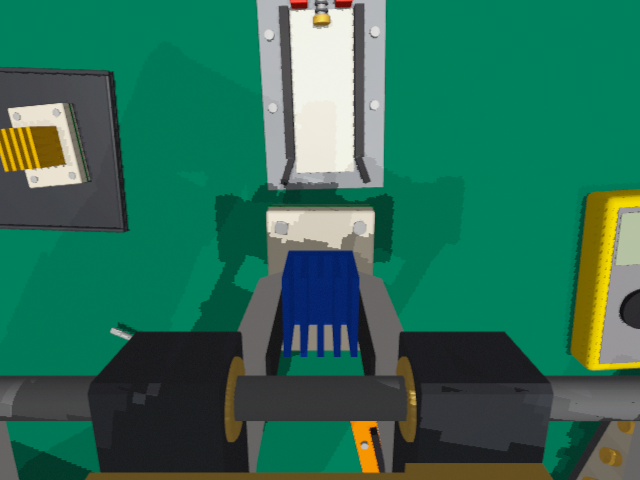

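The wrist view shows the grey dock straight ahead: entry edge at row 188, rails at columns 290 and 360, plunger face at (321,17), stops at (300,2) and (343,2). The module is held straight. I'll fit the dock pose.

```bash
cat > dock.py <<'E'
from h import *
import sys
def run():
  for n in sys.argv[1:]:
    p,E,s=view(n); print(n,np.round(s["eef_pos"],1),np.round(s["eef_rot"],3))
    for r in manip.masks_of(p,"dock")[:3]:
        m=r["mask"].astype(np.float32)
        if m.sum()<1500: continue
        q,f=fit(p,E,"dock",m,(610,-95,.19),0)
        if f<.6: print(round(r["conf"],2),m.sum(),np.round(q,3),round(f,3),"stop plane pt",np.round(q[:2]+50*np.array([np.cos(q[2]),np.sin(q[2])]),1))
    if n=="wrist":
        g=p["pixels"].astype(int); L=[]
        for row in range(40,165,6):   # white liner edges, z=12
            w=np.where((g[row].min(1)>170))[0]; w=w[(w>240)&(w<420)]
            if len(w)>20: L.append(((w.min()+w.max())/2+.0,row,w.max()-w.min()+1))
        if L:
            L=np.array(L); W=ray(p,E,L[:,:2],12); c=np.polyfit(W[:,0],W[:,1],1); print("lane centre y at x=600:",np.polyval(c,600).round(1),"yaw",np.arctan(c[0]).round(3),"width px",L[:,2])
    for t,z in (("plunger_face",21),):
        for r in manip.search_frame(p,t)[:1]: print(t,round(r["conf"],2),np.round(r["location"],1))
run()
E
python3 dock.py wrist top side
```

```text
wrist [ 499.1 -113.1  226.5] [-3.139  0.009  0.193]
0.56 23030.0 [ 6.16266e+02 -9.52890e+01  2.13000e-01] 0.006 stop plane pt [665.1 -84.7]
lane centre y at x=600: -98.2 yaw 0.215 width px [124. 124. 124. 122. 122. 122. 121. 121. 121. 120. 120. 118. 118. 118.
 117. 117. 117. 117. 116. 115. 115.]
plunger_face 0.64 [659.8 -82.9  23.3]
top [ 499.1 -113.3  226.5] [-3.139  0.009  0.192]
side [ 499.1 -113.4  226.5] [-3.139  0.009  0.192]
0.64 3755.0 [ 6.14147e+02 -9.64740e+01  2.01000e-01] 0.121 stop plane pt [663.1 -86.5]
plunger_face 0.42 [ 271.8 -245.3   22.9]
```

```bash
python3 -m crank '[{"offset":[0.015,0.002,-0.01],"spin":0},{"offset":[0.035,0.004,-0.035],"spin":0},{"offset":[0.055,0.007,-0.065],"spin":1},{"offset":[0.07,0.009,-0.095],"spin":1.2},{"offset":[0.08,0.01,-0.12],"spin":1.2},{"offset":[0.082,0.0105,-0.135],"spin":1.2},{"offset":[0.082,0.0105,-0.14],"spin":1.2},{"offset":[0.082,0.0105,-0.14],"spin":1.2}]'
python3 dock.py wrist wrist | grep -v plunger; python3 - <<'E'
from h import *
p,E,s=view("wrist"); cv2.imwrite("pics/w4.png",p["pixels"][:,:,::-1])
print(np.round(s["eef_pos"],1),np.round(s["eef_rot"],3))
print(proj(p,E,place(np.array([[36,0,9+12],[50,18.5,30],[50,-18.5,30],[50,18.5,12],[50,-18.5,12]],float),616.3,-95.3,.213,0)).round())
E
```

```text
clock: 9.93
eef_pos: [580.5, -102.8, 85.3]
eef_rot: [-3.138, 0.012, 0.213]
wrist_force: [0.2, -0.9, -1.3]
finger_gap: 30.0
wrist [ 580.5 -102.8   85.3] [-3.138  0.012  0.213]
0.69 45064.0 [ 7.07493e+02 -7.53910e+01  2.14000e-01] 0.139 stop plane pt [756.4 -64.8]
lane centre y at x=600: -101.2 yaw 0.188 width px [176. 176. 175. 175. 174. 174. 174. 173. 173. 173. 172. 172. 172. 171.
 171. 171. 170. 170. 170. 169. 169.]
wrist [ 581.5 -103.2   88. ] [-3.14   0.007  0.213]
0.75 44244.0 [ 7.08747e+02 -7.52330e+01  2.12000e-01] 0.138 stop plane pt [757.6 -64.7]
lane centre y at x=600: -101.3 yaw 0.188 width px [173. 173. 173. 172. 172. 172. 171. 171. 171. 170. 170. 170. 169. 169.
 169. 168. 168. 168. 167. 167. 167.]
[ 581.4 -103.1   87.7] [-3.14   0.008  0.213]
[[319. 129.]
 [285. 102.]
 [352. 102.]
 [287. 104.]
 [350. 104.]]
```

View pics/w4.png

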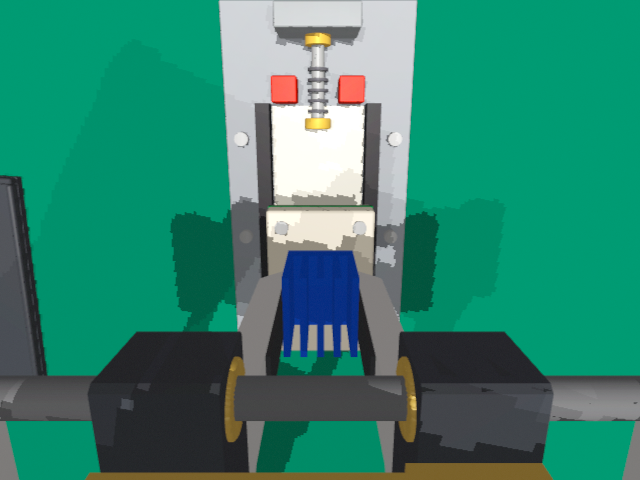

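The dock model's predictions match the view: stop faces at (285,102) and (352,102), plunger at (319,126). The lane centre and held module agree to about 1 px. Lowering now.

```bash
python3 -m crank '[{"offset":[0,0,-0.008],"spin":0},{"offset":[0,0,-0.018],"spin":0},{"offset":[0,0,-0.028],"spin":0},{"offset":[0,0,-0.038],"spin":0},{"offset":[0,0,-0.044],"spin":0},{"offset":[0,0,-0.047],"spin":0},{"offset":[0,0,-0.047],"spin":0},{"offset":[0,0,-0.047],"spin":0}]'
python3 -m crank '[{"offset":[0,0,-0.001],"spin":0},{"offset":[0,0,-0.002],"spin":0},{"offset":[0,0,-0.003],"spin":0},{"offset":[0,0,-0.004],"spin":0},{"offset":[0,0,-0.004],"spin":0},{"offset":[0,0,-0.004],"spin":0},{"offset":[0,0,-0.004],"spin":0},{"offset":[0,0,-0.004],"spin":0}]'
```

```text
clock: 10.95
eef_pos: [581.4, -103.1, 40.5]
eef_rot: [-3.14, 0.008, 0.213]
wrist_force: [0.6, 0.9, -1.6]
finger_gap: 29.8
clock: 11.62
eef_pos: [581.5, -103.1, 36.6]
eef_rot: [-3.14, 0.008, 0.213]
wrist_force: [0.4, -0.4, -2.0]
finger_gap: 29.8
```

```bash
python3 -m crank '[{"offset":[0,0,-0.0003],"spin":0},{"offset":[0,0,-0.0006],"spin":0},{"offset":[0,0,-0.001],"spin":0},{"offset":[0,0,-0.0013],"spin":0},{"offset":[0,0,-0.0016],"spin":0},{"offset":[0,0,-0.002],"spin":0},{"offset":[0,0,-0.002],"spin":0},{"offset":[0,0,-0.002],"spin":0}]'
python3 -c "
from h import *
for i in range(3):
  p,E,s=view('wrist');print(np.round(s['wrist_force'],1),np.round(s['eef_pos'],1))
cv2.imwrite('pics/w5.png',p['pixels'][:,:,::-1])"
```

```text
clock: 12.28
eef_pos: [581.4, -103.1, 34.5]
eef_rot: [-3.14, 0.008, 0.213]
wrist_force: [0.1, 0.2, -2.6]
finger_gap: 29.9
[ 0.1  0.2 -2.6] [ 581.4 -103.1   34.5]
[-0.8 -0.2 -0.8] [ 581.5 -103.1   34.6]
[ 0.6  0.2 -1.9] [ 581.5 -103.1   34.5]
```

```bash
python3 -m crank '[{"offset":[0,0,-0.0003],"spin":0},{"offset":[0,0,-0.0006],"spin":0},{"offset":[0,0,-0.0008],"spin":0},{"offset":[0,0,-0.001],"spin":0},{"offset":[0,0,-0.001],"spin":0},{"offset":[0,0,-0.001],"spin":0},{"offset":[0,0,-0.001],"spin":0},{"offset":[0,0,-0.001],"spin":0}]'
python3 -c "
from h import *
for i in range(3):
  p,E,s=view('wrist');print(np.round(s['wrist_force'],1),np.round(s['eef_pos'],1))
cv2.imwrite('pics/w5.png',p['pixels'][:,:,::-1])"
```

```text
clock: 13.1
eef_pos: [581.9, -103.2, 34.3]
eef_rot: [-3.14, 0.007, 0.213]
wrist_force: [-3.6, 0.5, 6.5]
finger_gap: 29.6
[-3.6  0.5  6.5] [ 581.9 -103.2   34.3]
[-2.   1.1  7.2] [ 581.9 -103.2   34.4]
[-2.2  1.2  6.4] [ 582.  -103.2   34.4]
```

View pics/w5.png

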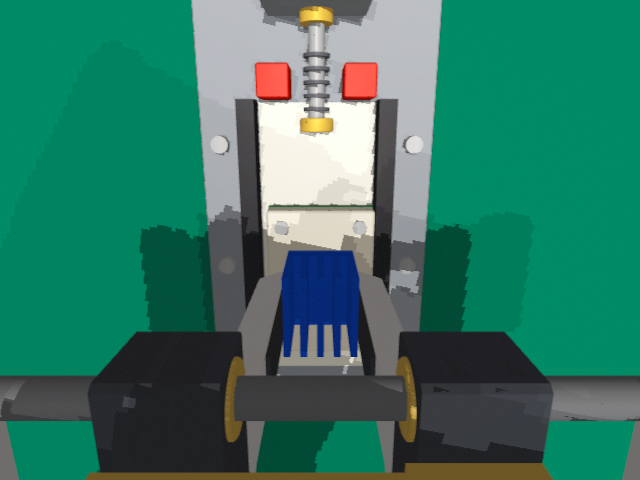

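The module is flat on the liner: contact at TCP z 34.4 with about 7 N, and the plunger still out at (317,124). It sits about 1 mm right of the lane centre, so I'll centre it while sliding to just short of the plunger.

```bash
python3 -m crank '[{"offset":[0.002,0.0015,0],"spin":0},{"offset":[0.006,0.0025,0],"spin":0},{"offset":[0.010,0.0033,0],"spin":0},{"offset":[0.014,0.0041,0],"spin":0},{"offset":[0.018,0.0049,0],"spin":0},{"offset":[0.022,0.0057,0],"spin":0},{"offset":[0.025,0.0063,0],"spin":0},{"offset":[0.025,0.0063,0],"spin":0}]'
python3 -c "
from h import *
for i in range(2):
  p,E,s=view('wrist');print(np.round(s['wrist_force'],1),np.round(s['eef_pos'],1))
c=np.cos(.213);n=np.sin(.213);d=np.array(s['eef_pos'])[:2]-[616.3,-95.3];print('dock',d@[c,n],d@[-n,c])
g=p['pixels'].astype(int)
for row in (150,160,170,180,190): 
  w=np.where(g[row].min(1)>150)[0]; w=w[(w>255)&(w<385)]; print(row,w.min() if len(w) else 0,w.max() if len(w) else 0)
cv2.imwrite('pics/w6.png',p['pixels'][:,:,::-1])"
```

```text
clock: 13.92
eef_pos: [607.6, -96.7, 34.4]
eef_rot: [-3.14, 0.006, 0.213]
wrist_force: [1.4, 0.1, 1.9]
finger_gap: 29.8
[1.4 0.1 1.9] [607.6 -96.7  34.4]
[ 0.2 -0.1  1.6] [607.4 -96.8  34.4]
dock -9.045226259781504 0.4179175053786992
150 256 384
160 291 345
170 262 374
180 263 373
190 263 374
```

View pics/w6.png

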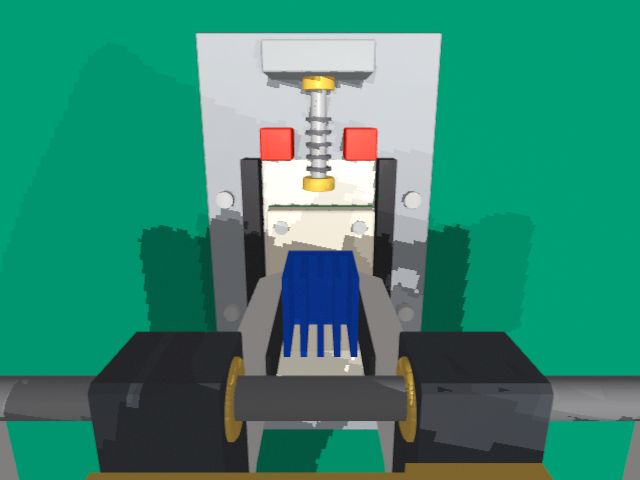

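It's centred, with about 8 mm of gap to the plunger. Advancing onto the spring slowly.

```bash
python3 -m crank '[{"offset":[0.002,0.0004,0],"spin":0},{"offset":[0.0045,0.001,0],"spin":0},{"offset":[0.007,0.0015,0],"spin":0},{"offset":[0.0095,0.002,0],"spin":0},{"offset":[0.012,0.0026,0],"spin":0},{"offset":[0.014,0.003,0],"spin":0},{"offset":[0.016,0.0034,0],"spin":0},{"offset":[0.016,0.0034,0],"spin":0}]' 0 50
cat > st.py <<'E'
from h import *
c=np.cos(.213);n=np.sin(.213);F=[]
for i in range(3):
  p=manip.camera('wrist'); s=manip.read_state(); F.append(s['wrist_force'])
d=np.array(s['eef_pos'])[:2]-[616.3,-95.3]; f=np.mean(F,0)
print('dock xy',d@[c,n],d@[-n,c],'z',s['eef_pos'][2],'rot',np.round(s['eef_rot'],3),'along lane',f[:2]@[c,n],'lateral',f[:2]@[-n,c],'fz',f[2],'moment',np.round(s['moment'],2))
E
python3 st.py
```

```text
clock: 14.68
eef_pos: [623.0, -93.5, 34.4]
eef_rot: [-3.14, 0.008, 0.213]
wrist_force: [-4.8, -0.7, 5.1]
finger_gap: 29.6
dock xy 6.858335162118741 0.34491574829621907 z 34.39555466247269 rot [-3.14   0.007  0.213] along lane -4.98464929275836 lateral -0.13433906484723623 fz 5.262386701446907 moment [-0.22  0.95  0.02]
```

```bash
python3 -m crank '[{"offset":[0.001,0.0002,0],"spin":0},{"offset":[0.002,0.0004,0],"spin":0},{"offset":[0.003,0.0006,0],"spin":0},{"offset":[0.004,0.0009,0],"spin":0},{"offset":[0.005,0.0011,0],"spin":0},{"offset":[0.0055,0.0012,0],"spin":0},{"offset":[0.0055,0.0012,0],"spin":0},{"offset":[0.0055,0.0012,0],"spin":0}]'
python3 st.py
```

```text
clock: 15.5
eef_pos: [627.7, -92.5, 34.5]
eef_rot: [-3.14, 0.01, 0.213]
wrist_force: [-9.3, -1.6, 8.6]
finger_gap: 29.7
dock xy 11.702708480280235 0.33248011280945766 z 34.506001229699585 rot [-3.14   0.01   0.213] along lane -9.683794169940228 lateral 1.343208722923539 fz 7.772972330777585 moment [-0.31  1.84  0.02]
```

```bash
python3 -m crank '[{"offset":[0.0005,0.0001,0],"spin":0},{"offset":[0.001,0.0002,0],"spin":0},{"offset":[0.0014,0.0003,0],"spin":0},{"offset":[0.0018,0.0004,0],"spin":0},{"offset":[0.0022,0.0005,0],"spin":0},{"offset":[0.0025,0.0005,0],"spin":0},{"offset":[0.0025,0.0005,0],"spin":0},{"offset":[0.0025,0.0005,0],"spin":0}]'
python3 st.py
```

```text
clock: 16.32
eef_pos: [629.2, -92.2, 34.6]
eef_rot: [-3.139, 0.012, 0.213]
wrist_force: [-12.0, -1.4, 8.4]
finger_gap: 30.0
dock xy 13.294892865329437 0.30190421546843993 z 34.60389336134173 rot [-3.139  0.012  0.213] along lane -11.062171026376797 lateral 1.5152797000103966 fz 9.197693424903166 moment [-0.35  2.19  0.  ]
```

```bash
python3 -m crank '[{"offset":[0.0005,0.0001,0],"spin":0},{"offset":[0.0009,0.0002,0],"spin":0},{"offset":[0.0012,0.0003,0],"spin":0},{"offset":[0.0015,0.0003,0],"spin":0},{"offset":[0.0018,0.0004,0],"spin":0},{"offset":[0.002,0.0004,0],"spin":0},{"offset":[0.002,0.0004,0],"spin":0},{"offset":[0.002,0.0004,0],"spin":0}]'
python3 st.py
```

```text
clock: 17.13
eef_pos: [629.7, -92.1, 34.7]
eef_rot: [-3.139, 0.017, 0.213]
wrist_force: [-16.5, -1.9, 12.3]
finger_gap: 29.6
dock xy 13.790838300521841 0.3511428674184147 z 34.72633312891603 rot [-3.139  0.017  0.213] along lane -16.839812204004534 lateral 1.9141247879273224 fz 12.781252372630528 moment [-0.46  3.11  0.03]
```

Force is now rising steeply (+6 N over 0.5 mm), so the module is at the stops. One more step to bring the push to about 22 N and hold it.

```bash
python3 -m crank '[{"offset":[0.0015,0.0003,0],"spin":0},{"offset":[0.0018,0.0004,0],"spin":0},{"offset":[0.002,0.0004,0],"spin":0},{"offset":[0.0022,0.0005,0],"spin":0},{"offset":[0.0022,0.0005,0],"spin":0},{"offset":[0.0022,0.0005,0],"spin":0},{"offset":[0.0022,0.0005,0],"spin":0},{"offset":[0.0022,0.0005,0],"spin":0}]'
python3 st.py; python3 - <<'E'
from h import *
p,E,s=view("wrist"); cv2.imwrite("pics/w7.png",p["pixels"][:,:,::-1])
for r in manip.masks_of(p,"stops")[:2]: print(r["conf"],np.argwhere(r["mask"]).max(0),np.argwhere(r["mask"]).min(0))
E
```

```text
clock: 17.95
eef_pos: [629.8, -92.1, 34.9]
eef_rot: [-3.138, 0.022, 0.213]
wrist_force: [-21.4, -2.6, 15.5]
finger_gap: 29.8
dock xy 13.925771883811041 0.33890115541039645 z 34.94906786029541 rot [-3.138  0.022  0.213] along lane -21.566036836041658 lateral 2.0120611544263785 fz 15.609727266890376 moment [-0.67  4.02  0.08]
0.61 [212 375] [175 262]
```

View pics/w7.png

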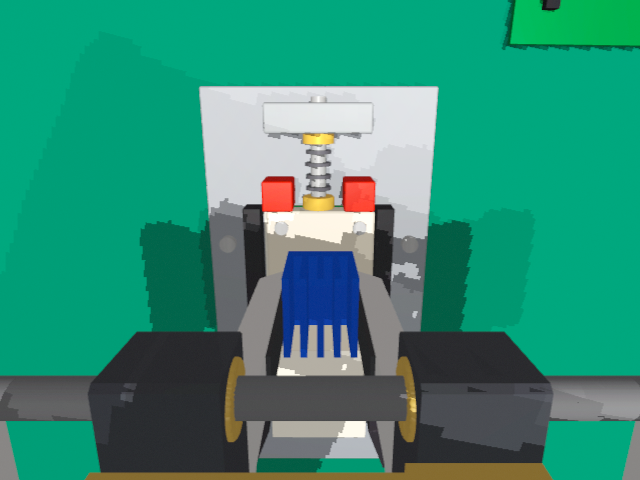

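The module's front edge (row 209) is flush with both stop faces, and the plunger face is level with them. The push is 21.6 N and the last step moved only 0.13 mm. Before handing in, I'll confirm the push holds and the other modules haven't moved.

```bash
python3 st.py; python3 - <<'E'
from h import *
p,E,s=view("side")
for t in ("module_gold","module_black"):
    for r in manip.search_frame(p,t)[:1]: print(t,round(r["conf"],2),np.round(r["location"]))
print(s["clock"],s["finger_gap"],np.round(s["wrist_force"],1)); print(manip.sign_off())
E
```

```text
dock xy 13.89561576409866 0.33570610410233526 z 34.92685584794816 rot [-3.138  0.023  0.213] along lane -21.62181726414577 lateral 2.1461105475635818 fz 15.680453587705633 moment [-0.58  4.07  0.08]
module_gold 0.65 [489. 132.  16.]
module_black 0.95 [465. 220.  22.]
18.35 29.510992101748485 [-21.7  -2.4  15.5]
the job is handed in; nothing more can be done
None
```

The blue module is home against the red stops in the grey dock, and I handed the job in at about 18.4 s with the arm still pressing. Sign-off gives no verdict, so this rests on my own checks.

**What I did:** I took the blue module from the tray and set it flat in the lane about 35 mm clear of the plunger. I then slid it up the lane in small force-checked steps until it met the stops.

**Last checks:**
- **Push:** it held steady at 21.6 N along the lane. About 10 N of that is the spring, leaving roughly 9 N on the stops by my estimate; I could not measure the stop force directly.
- **Position:** the tool was at dock x = 13.9 mm (14 mm is home), within 0.4 mm of the lane centre. In the wrist view the module's front and the plunger face were level with the stop faces.
- **Attitude:** the tool had pitched to 0.023 rad under the push, against a limit of 0.08 for the module. Its yaw matched the fitted dock yaw.
- **Grip:** the fingers stayed on the heat sink at a 29.5 mm gap with the grip set to 50 N.
- **Other modules:** black was where the first side view showed it. The network missed gold in that first side view, so I compared its last fix (489, 132) with the first top view (504, 138). The 16 mm difference is about what the two cameras disagreed by on black and blue at the start. The arm never touched either module.

**Disagreements along the way:** the side camera put the blue module about 6 mm from the wrist fit. I used the wrist fit after two closer looks confirmed it. The top camera gave no usable dock fit.

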